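Open the push-and-turn cap of the cleaning-fluid bottle

TASK

Open the fluid bottle that is clamped in the bench holder, so that the fibre connectors can be cleaned: press its child-resistant cap down and, keeping it pressed, turn it anticlockwise until it is unlocked, pressing no harder than is needed so that the neck is not overloaded. Lift the cap off and set it down gently, upright, in the empty compartment of the metal tray, then let go of it. Leave everything else where it is.

Things in the scene. Friction and masses are not known exactly. Their poses are not given: they have to be found in the camera images.
- bottle: White plastic bottle, body 72 mm in diameter, that cannot move: it is held in a black round collar on a square steel foot of 110 x 110 mm, left or right of the robot's centre line. Origin: centre of the foot's underside, on the table; z is the bottle's axis, up. The shoulder ends 108 mm up, where the neck begins.
- mouth (a point): Centre of the mouth, on top of the bottle's neck, 137 mm above the table, hidden by the cap. A sprung rubber seal in the mouth pushes the cap up with 4 N; the closed cap can sink 1 mm. A push of 12 to 15 N serves (turning then takes about 0.2 N m); the neck is overloaded at 26 N, all contacts of cap and bottle added up, upward and sideways ones too: keep the push below 18 N.
- cap: Inner part of the bottle's white ribbed child-resistant cap (whole cap: 46 mm in diameter, 40 mm high, about 80 g). Origin: centre of the cap's lower edge, z up; 116 mm above the bottle's origin when closed, its x axis then within 3 degrees of the bottle's x axis. Unlocked once turned 45 degrees anticlockwise seen from above; a stop follows at about 115. It then lifts straight off (25 mm).
- cap_top (a point): Centre of the top of the cap's outer shell, 40.5 mm above the cap's origin when not pressed. Turned by itself the shell only slips round on the inner cap. Pressed, it slides down over it against a spring (5 N at first, 9 N after 10 mm) until hidden teeth couple the two, which is felt as a firm stop; pressed too lightly they ride over each other and ratchet. Let go, it springs up and slips again.
- cap_grip (a point): Centre of the shell's ribbed side (46 mm across, 26 mm high), 13 mm below its top: where to grip. The 12 hidden teeth lie 4 to 11 mm down, differently in each cap, and at any angle: if they meet crest on crest the shell stops up to 3 mm short until it has been turned, still pressed, by up to 30 degrees; then it drops in. Coupled, they have about 6 degrees of play.
- tray: Shallow aluminium tray, 212 x 104 mm, 12 mm high, walls and floor 3 mm thick, fixed on the table on the other side of the robot's centre line from the bottle, at any yaw. Origin: centre of its underside; its long side is its x axis. A wall across the middle makes two compartments: the one at -x holds two small metal adapters, the one at +x is empty.
- tray_spot (a point): Centre of the empty compartment, on its floor (3 mm above the table). The compartment is 100 mm (along x) by 98 mm inside. Its axes are the tray's.
- adapter_a: Small metal fibre adapter, 26 x 22 x 15 mm, in the tray's other compartment; origin under its centre. Leave alone.
- adapter_b: The second such adapter, in the same compartment. Leave alone.
- screwdriver: Screwdriver, 190 mm long, black handle, lying on the table between the bottle and the tray, roughly along x; origin near its middle, underneath. Leave alone.
- cleaner_pen: Grey connector-cleaning pen, 155 x 20 x 18 mm, lying at the left; origin under the middle of its grip. Leave alone.
- tape_roll: Black roll of tape, 90 mm across, 24 mm high, lying flat at the back; origin under its centre. Leave alone.
- radio: Black hand-held radio, 115 x 56 x 34 mm with a stub aerial, lying at the back; origin under its centre. Leave alone.
- spray: Slim white bottle with a plain cap, 56 mm in diameter, 170 mm high, standing loose at the left; origin under its centre. Not the bottle to open; leave alone.
- meter: Grey hand-held test meter, 160 x 85 x 35 mm, lying at the right; origin under its centre. Leave alone.
Things that resemble listed ones, but are neither listed nor needed, are in the scene too. What is meant by the cap is not green or orange, and is the larger of those in its own colour.

How it is judged:
On the way, in this order (a step that is already met when the one before it is completed fails the run):
1. the cap's shell is pressed down (0.4 mm or more) onto the still locked inner cap (z of cap_top in the frame of cap below 0.0401 m and horizontal distance between cap and bottle below 0.004 m and z of cap in the frame of bottle below 0.1175 m and angle between the x axis of cap and the x axis of bottle, either way round below 0.6 rad), for 0.1 s.
2. the inner cap has turned out of its lock (more than 40 degrees) while on the neck (angle between the x axis of cap and the x axis of bottle, either way round above 0.7 rad and horizontal distance between cap and bottle below 0.006 m and z of cap in the frame of bottle below 0.125 m), for 0.05 s.
3. the cap is lifted clear of the neck (z of cap in the frame of bottle above 0.142 m), for 0.05 s.
At the end, for the whole second after the job is handed in: The cap stands upright (within 6 degrees), at rest and released, flat on the floor of the tray's empty compartment; the bottle is open (x of cap in the frame of tray_spot between -0.029 and 0.029 m and y of cap in the frame of tray_spot between -0.028 and 0.028 m and z of cap in the frame of tray_spot below 0.004 m and angle between cap's own z axis and vertical below 0.1 rad and linear speed of cap below 0.02 m/s and contact force between the fingers and cap below 0.05 N); the robot touches nothing.
It fails at once if more than 26 N in all bears on the bottle's neck (contact force between cap and bottle above 26 N).
It fails at once if the cap is dropped: away from the bottle and out of the fingers it moves faster than 0.4 m/s (a fall of about 8 mm) (linear speed of cap above 0.4 m/s and contact force between the fingers and cap below 0.02 N and horizontal distance between cap and bottle above 0.05 m).
It fails at once if one of the other things on the table is moved by more than 30 mm (distance of any of adapter_a, adapter_b, screwdriver, cleaner_pen, tape_roll, radio, spray, meter from where it was at the start of the episode above 0.03 m).
It also fails if it takes over 64 s, if anything falls off the work surface, if the arm or the gripper's body presses on something with over 40 N, if the wrist force passes 120 N, or if a joint passes its speed limit or range.

ROBOT

A 7-joint arm with a two-finger parallel gripper is mounted at the origin on the work surface. World frame = base frame: x ahead of the robot, y to its left, z up, the work surface at z = 0. Lengths are in m, angles in rad, forces in N, time in s.
With the tool pointing down it reaches from about 0.4 to 0.85 m from the base axis. Payload 4.5 kg.
Tool frame: the origin (TCP) lies midway between the tips of the shut fingers; the grasp point (between the pads) lies 19 mm behind it; z points along the fingers, y is the direction in which the jaws open and shut (so a half turn about z gives the same grasp; the last joint's range is limited). The gripper opens to 88 mm and grips with 3 to 60 N. Pads are 18 mm wide; open, the fingers measure 123 mm over their backs; the gripper's body (75 mm by 187 mm) begins 45 mm behind the grasp point.
Start: joints at [-1.146, 0.689, -0.195, 1.565, 0.157, 0.902, -0.215], TCP at [0.238, 0.578, 0.212] pointing down, gripper open.
Joint ranges: [-3.01, 3.01], [-0.46, 2.08], [-1.47, 1.51], [0.13, 2.56], [-1, 4.14], [0.04, 2.09], [-2.66, 2.66]. Speed limits (rad/s): [2.57, 2.57, 3.14, 3.14, 3.14, 3.14, 3.14].

INTERFACE

Orientations are given as a unit quaternion [x, y, z, w].
In Python, from plant import r gives the robot as it stands. The module is installed in compiled form; this text tells all that it offers.
- The arm moves only by the tool carry_out, never from a script. Its argument "commands" is a list of rows, each a list of 6 numbers: the shift along the tool's x, y, z in m, then the turn, a rotation vector about the tool's x, y, z in degrees. In form: [[dx, dy, dz, wx, wy, wz], ...]. A call has 1 to 12 rows; each row is the pose to reach, as a shift and turn from the pose commanded when the call began, along the tool's axes at that moment; what a row does not reach only later rows make up. A row lasts 1/10 s, in which the tool goes at most 50 mm and 8.59 degrees, less where a joint would pass 70% of its speed; a pose out of reach is approached as far as the arm can. A call with a gripper value outside its range is refused whole. "fingers" is the closure in counts, from 0 (fully open) to 255 (shut), set as the call begins (left out, the last holds). The fingers move at their own pace and stop on an object; "grip_force" is the grip in N (left out, the last holds). Time passes only in rows, so rows that repeat a pose let the fingers close. It gives the time, the measured TCP pose, the force and the opening at its end, in the units of the state.
- r.get_state(): the state, without advancing time (a new reading comes with each control period).
- r.snapshot(name): name is "side" or "top" or "wrist"; returns a dict with "img" (480x640x3 uint8, blue, green, red), "intrinsics" (3x3 intrinsics, pixels), "extrinsics" (4x4, takes a point from camera to world coordinates); the wrist camera has in their place "tool_from_camera" (4x4, takes a point from camera to tool coordinates, whose origin is the TCP and whose axes are the flange's). Camera axes: x right, y down, z forward; pixel columns grow to the right and rows downward; lengths in m; the calibration is good to about 2 mm. A picture is of the moment at which its call begins: read the wrist's pose just before it. There is no depth.
- r.finish_job(): hands the job in, once; it reports no verdict.
Trained networks look in a picture, given as the dict that the camera call returned (one of the last four; its "shot" number tells which), for a name from the list of things; names that differ only in an ending like _2 or _b are one class to them, and where a whole thing is asked for, a point or a joint stands for the part that bears it (a point fixed in the world has none). Each returns a list of dicts, best first, with "p" (0 to 1); they miss things now and then, are a little off and sometimes report something else, mostly with a low value. They report only what shows in the picture. A call takes as long as a camera call. They do not tell look-alikes from the thing itself.
- r.spot_in(picture, label): "xyz" ([x, y, z] in m, in world coordinates, good to about 4 mm: the middle of the surface that is visible of it).
- r.spot_point(picture, label): "xyz" ([x, y, z] in m, in world coordinates, good to about 4 mm: a listed point, or the origin of a listed thing).
The state is a dict: "clock": time; "q": joint angles; "qd": joint speeds; "joint_torque": joint torques, N m; "tool_pos": TCP position; "eef_rot": TCP orientation; "contact_force": force on the tool from outside, world axes, zero at the start; "moment": the same for the moment, N m; "opening": opening from 0.0 (shut) to 1.0 (fully open).
Only numpy, scipy, OpenCV 4.12 (cv2) and the standard library are available. Lean on these libraries where they do the work, as an engineer would, in place of code of your own. Each camera call takes 0.05 s, during which the arm holds its last target.

## Working session

There is one attempt and no reset: what is moved stays moved. The work goes in short steps, Python scripts to look and compute and a tool call to move; the robot and the scene stay as the last step left them, time stands still between calls to the robot, and variables do not carry over. Pictures are saved under pics/ and viewed, and the job is handed in when it is done.

Besides the shell and the picture viewer there is one more tool, called after "Request:" by a JSON object that holds its "op" and its "data", one argument or row to a line. carry_out: Moves the arm, as the interface text tells. Its arguments: {"type":"object","properties":{"commands":{"type":"array","items":{"type":"array","items":{"type":"number"}}},"fingers":{"type":"number"},"grip_force":{"type":"number"}},"required":["commands"]}

```bash
mkdir -p pics; ls; cat > h.py <<'E'
import numpy as np, cv2
from plant import r
from scipy.spatial.transform import Rotation as R
def st():
    s=r.get_state(); print({k:np.round(s[k],4).tolist() for k in ['clock','tool_pos','eef_rot','contact_force','moment','opening','q']}); return s
def snap(c,n):
    p=r.snapshot(c); cv2.imwrite(f'pics/{n}.png',p['img']); return p
def proj(p,X):
    E=np.linalg.inv(p['extrinsics']); c=E[:3,:3]@np.array(X)+E[:3,3]; u=p['intrinsics']@c; return u[:2]/u[2]
def pix(p,u,v,z):
    K=p['intrinsics'];E=p['extrinsics'];d=E[:3,:3]@np.linalg.inv(K)@[u,v,1];o=E[:3,3];return o+d*(z-o[2])/d[2]
E
python3 - <<'E'
from h import *
st()
for c in ['top','side']:
    p=snap(c,c+'0'); 
    print(c,np.round(p['extrinsics'],3).tolist(),p['intrinsics'].tolist())
    for l in ['bottle','cap','tray','tray_spot','cap_top','mouth','spray','adapter_a','screwdriver']:
        print(l)
        for f in (r.spot_in,r.spot_point):
            try:
                for d in f(p,l)[:4]: print('  ',f.__name__,np.round(d['xyz'],3),round(d['p'],2),np.round(proj(p,d['xyz'])))
            except Exception as e: print(e)
E
```

```text
pics
{'clock': 0.0, 'tool_pos': [0.2379, 0.5772, 0.2115], 'eef_rot': [0.1941, 0.981, -0.0009, -0.0001], 'contact_force': [0.2423, -0.3654, 0.8208], 'moment': [-0.051, 0.0089, -0.0315], 'opening': 0.997, 'q': [-1.1462, 0.69, -0.1945, 1.5664, 0.1573, 0.9025, -0.2151]}
top [[-0.01, -0.993, 0.118, 0.399], [-1.0, 0.011, 0.004, -0.004], [-0.006, -0.118, -0.993, 1.534], [0.0, 0.0, 0.0, 1.0]] [[531.3496336609414, 0.0, 326.53017755263676], [0.0, 531.3496336609414, 241.76322942878517], [0.0, 0.0, 1.0]]
bottle
   call [0.53  0.202 0.008] 0.7 [258. 260.]
   call [ 0.585 -0.187  0.002] 0.6 [392. 240.]
   call [ 0.543  0.217 -0.002] 0.72 [253. 255.]
cap
   call [0.546 0.213 0.161] 0.71 [246. 248.]
   call [0.411 0.23  0.03 ] 0.58 [246. 301.]
   call [0.584 0.082 0.038] 0.45 [299. 239.]
   call [0.541 0.214 0.156] 0.44 [246. 251.]
   call [ 0.58   0.082 -0.002] 0.78 [300. 242.]
   call [0.543 0.216 0.116] 0.66 [247. 251.]
   call [0.411 0.234 0.   ] 0.55 [247. 301.]
   call [ 0.666  0.219 -0.002] 0.43 [253. 214.]
tray
   call [ 0.584 -0.186  0.001] 0.7 [392. 240.]
   call [0.53  0.196 0.008] 0.63 [
[... 2012 characters left out ...]
 ] 0.64 [308. 282.]
   call [0.546 0.215 0.159] 0.59 [314. 293.]
   call [0.414 0.237 0.031] 0.55 [370. 344.]
mouth
   call [0.536 0.243 0.036] 0.7 [317. 337.]
   call [ 0.587 -0.185  0.006] 0.28 [325. 221.]
   call [0.544 0.214 0.138] 0.94 [316. 299.]
   call [ 0.558 -0.116  0.002] 0.17 [331. 239.]
spray
   call [0.363 0.479 0.105] 0.89 [387. 433.]
   call [0.363 0.464 0.001] 0.86 [383. 450.]
adapter_a
   call [ 0.523 -0.136  0.017] 0.49 [344. 232.]
   call [0.561 0.4   0.003] 0.71 [293. 405.]
   call [ 0.527 -0.142  0.002] 0.64 [343. 234.]
   call [ 0.556 -0.119  0.001] 0.42 [332. 239.]
screwdriver
   call [0.488 0.008 0.019] 0.56 [350. 270.]
   call [ 0.53   0.001 -0.002] 0.88 [335. 272.]
```

View pics/top0.png

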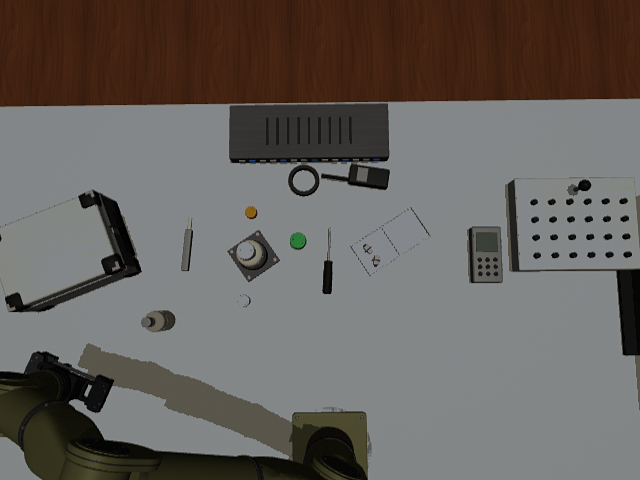

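View pics/side0.png

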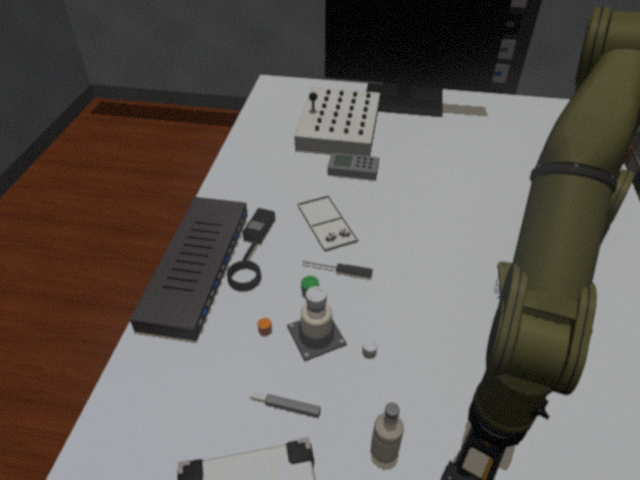

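```bash
python3 - <<'E'
from h import *
a=cv2.imread('pics/top0.png')[200:310,200:460]; b=cv2.imread('pics/side0.png')[180:400,230:400]
cv2.imwrite('pics/ct.png',cv2.resize(a,None,fx=3,fy=3,interpolation=3)); cv2.imwrite('pics/cs.png',cv2.resize(b,None,fx=2.7,fy=2.7,interpolation=3))
E
```

```text
(no output)
```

View pics/ct.png

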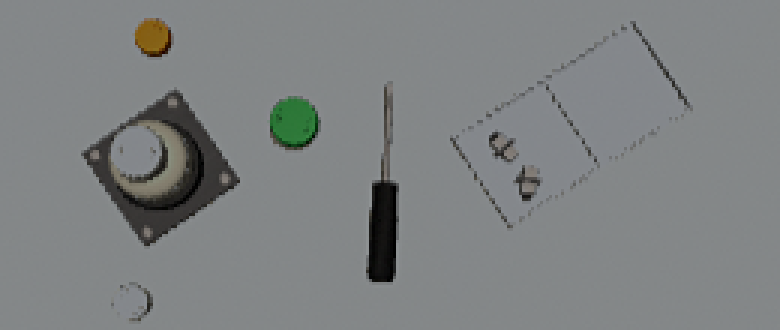

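View pics/cs.png

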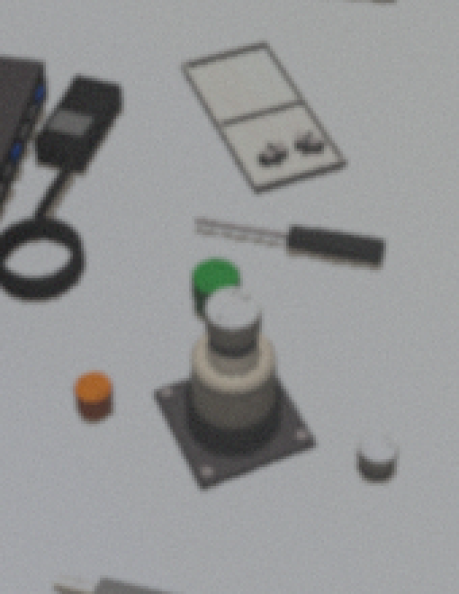

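The possible look-alikes are:
- the white cap on the bottle at (247,250) in the top view
- the small white loose cap at (246,301)
- the green cap at (299,239)
- the orange cap at (251,212)
- the grey-topped spray at (158,320)

I choose the one on the clamped bottle. It is white, the larger of the two white ones, and stands in the collar on the square foot.

```bash
python3 - <<'E'
from h import *
s=st(); M=R.from_quat(s['eef_rot']); print(np.round(M.as_matrix(),3))
print(M.inv().apply(np.array([0.542,0.214,0.26])-s['tool_pos']))
p=r.snapshot('wrist');print(np.round(p['tool_from_camera'],4).tolist(),p['intrinsics'].tolist())
E
```

```text
{'clock': 1.9, 'tool_pos': [0.238, 0.5779, 0.2124], 'eef_rot': [0.1941, 0.981, 0.0001, -0.0], 'contact_force': [-0.669, -0.0739, -0.0472], 'moment': [-0.0235, -0.0152, -0.0218], 'opening': 0.9996, 'q': [-1.1462, 0.6891, -0.1946, 1.5653, 0.1573, 0.9025, -0.2151]}
[[-0.925  0.381 -0.   ]
 [ 0.381  0.925  0.   ]
 [ 0.     0.    -1.   ]]
[-0.41966911 -0.22072967 -0.04768343]
[[0.0006, -0.9482, -0.3176, 0.0835], [1.0, 0.0007, -0.0003, -0.0009], [0.0005, -0.3176, 0.9482, -0.1719], [0.0, 0.0, 0.0, 1.0]] [[429.53475540755505, 0.0, 314.7570984929053], [0.0, 429.53475540755505, 232.04541956510954], [0.0, 0.0, 1.0]]
```

Request:
{"op": "carry_out", "data": {
  "commands": [
    [0,0,-0.04,0,0,0],
    [-0.042,-0.022,-0.06,0,0,0],
    [-0.084,-0.044,-0.06,0,0,0],
    [-0.126,-0.066,-0.06,0,0,0],
    [-0.168,-0.088,-0.06,0,0,0],
    [-0.21,-0.11,-0.06,0,0,0],
    [-0.252,-0.132,-0.06,0,0,0],
    [-0.294,-0.154,-0.06,0,0,0],
    [-0.336,-0.176,-0.06,0,0,0],
    [-0.378,-0.198,-0.06,0,0,0],
    [-0.42,-0.221,-0.055,0,0,0],
    [-0.42,-0.221,-0.048,0,0,0]
  ],
  "fingers": 0,
  "grip_force": 4
}}

```text
clock: 3.15
tool_pos: [0.5476, 0.2049, 0.2602]
eef_rot: [0.201, 0.98, -0.002, 0.003]
contact_force: [-0.0, -0.3, 0.1]
opening: 1.0
```

```bash
cat >> h.py <<'E'
def wsnap(n):
    s=r.get_state(); p=r.snapshot('wrist'); cv2.imwrite(f'pics/{n}.png',p['img'])
    T=np.eye(4);T[:3,:3]=R.from_quat(s['eef_rot']).as_matrix();T[:3,3]=s['tool_pos']
    q=dict(p); q['extrinsics']=T@p['tool_from_camera']; return p,q
E
python3 - <<'E'
from h import *
st()
p,q=wsnap('w1')
for l in ['cap_top','mouth','cap','bottle']:
    for d in r.spot_point(p,l)[:3]: print(l,np.round(d['xyz'],4),round(d['p'],2),np.round(proj(q,d['xyz'])))
E
```

```text
{'clock': 3.15, 'tool_pos': [0.5476, 0.2049, 0.2602], 'eef_rot': [0.2005, 0.9797, -0.002, 0.0025], 'contact_force': [-0.0458, -0.3388, 0.0693], 'moment': [-0.0534, -0.0226, -0.0015], 'opening': 1.0, 'q': [-0.3185, 0.5799, -0.2069, 1.6333, 0.1475, 0.9421, 0.5877]}
cap_top [0.5418 0.2118 0.1565] 0.78 [323. 207.]
cap_top [0.4131 0.2383 0.0297] 0.74 [291.  20.]
cap_top [0.5808 0.0849 0.0412] 0.66 [217. 260.]
cap [0.5425 0.2132 0.1211] 0.81 [324. 194.]
cap [ 0.6662  0.2189 -0.0017] 0.66 [371. 267.]
cap [4.156e-01 2.377e-01 3.000e-04] 0.64 [293.  28.]
bottle [ 0.5462  0.2173 -0.0019] 0.78 [327. 167.]
```

View pics/w1.png

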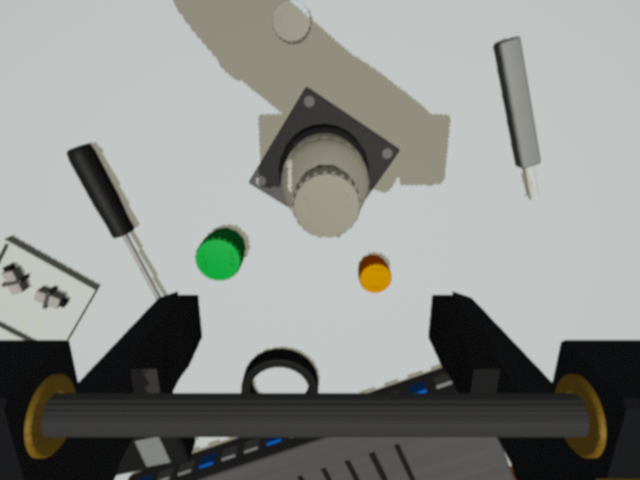

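Request:
{"op": "carry_out", "data": {
  "commands": [
    [0,0,0.0,0,0,8],
    [0,0,0.0,0,0,16],
    [0,0,0.01,0,0,24],
    [0,0,0.02,0,0,32],
    [0,0,0.03,0,0,40],
    [0,0,0.04,0,0,45],
    [0,0,0.05,0,0,45],
    [0,0,0.05,0,0,45],
    [0,0,0.05,0,0,45],
    [0,0,0.05,0,0,45]
  ]
}}

```text
clock: 4.4
tool_pos: [0.5425, 0.214, 0.2109]
eef_rot: [0.554, 0.832, 0.001, 0.0]
contact_force: [-0.5, -0.2, 0.1]
opening: 0.997
```

```bash
python3 - <<'E'
from h import *
s=st()
p,q=wsnap('w2')
for l in ['cap_top','mouth','cap','cap_grip']:
    for d in r.spot_point(p,l)[:2]: print(l,np.round(d['xyz'],4),round(d['p'],2),np.round(proj(q,d['xyz'])))
E
```

```text
{'clock': 4.4, 'tool_pos': [0.5425, 0.214, 0.2109], 'eef_rot': [0.5542, 0.8324, 0.0006, 0.0001], 'contact_force': [-0.4674, -0.1819, 0.0519], 'moment': [-0.0425, 0.0495, 0.0114], 'opening': 0.9973, 'q': [-0.4607, 0.6306, 0.0103, 1.7052, -0.0089, 0.8047, -0.0503]}
cap_top [0.4159 0.2379 0.0335] 0.85 [178. 104.]
cap_top [0.6626 0.2229 0.0289] 0.6 [447. 234.]
mouth [ 0.5552 -0.119   0.0061] 0.49 [212. 459.]
mouth [0.5437 0.2153 0.1587] 0.38 [320. 244.]
cap [ 5.809e-01  8.430e-02 -5.000e-04] 0.94 [301. 316.]
cap [ 0.4173  0.2345 -0.0026] 0.93 [191. 107.]
cap_grip [0.666  0.224  0.0183] 0.87 [448. 231.]
cap_grip [0.5846 0.0856 0.0268] 0.85 [304. 330.]
```

View pics/w2.png

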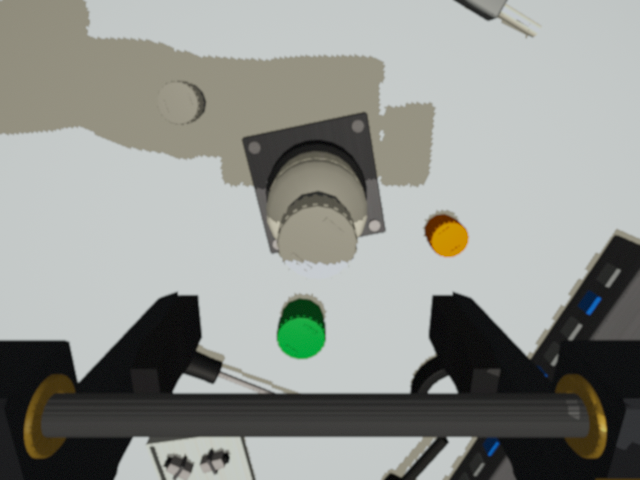

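```bash
python3 - <<'E'
from h import *
im=cv2.imread('pics/w2.png'); cv2.imwrite('pics/w2c.png',cv2.resize(im[180:290,240:400],None,fx=5,fy=5,interpolation=3))
s=r.get_state(); T=np.eye(4);T[:3,:3]=R.from_quat(s['eef_rot']).as_matrix();T[:3,3]=s['tool_pos']
p,q=wsnap('w3')
for uv in [(317,235),(277,235),(357,235)]: print(pix(q,*uv,0.1565))
# circle reprojection overlay
im=p['img'].copy()
for c,col in [((0.542,0.214),(0,0,255)),((0.5425,0.2125),(0,255,0))]:
  for a in np.linspace(0,2*np.pi,60):
    u=proj(q,[c[0]+.023*np.cos(a),c[1]+.023*np.sin(a),.1565]); cv2.circle(im,tuple(int(x*8) for x in u),4,col,-1,shift=3)
cv2.imwrite('pics/w3c.png',cv2.resize(im[180:290,240:400],None,fx=5,fy=5,interpolation=3))
E
```

```text
[0.54061758 0.21836502 0.1565    ]
[0.52007969 0.20979594 0.1565    ]
[0.56115438 0.22693364 0.1565    ]
```

View pics/w3c.png

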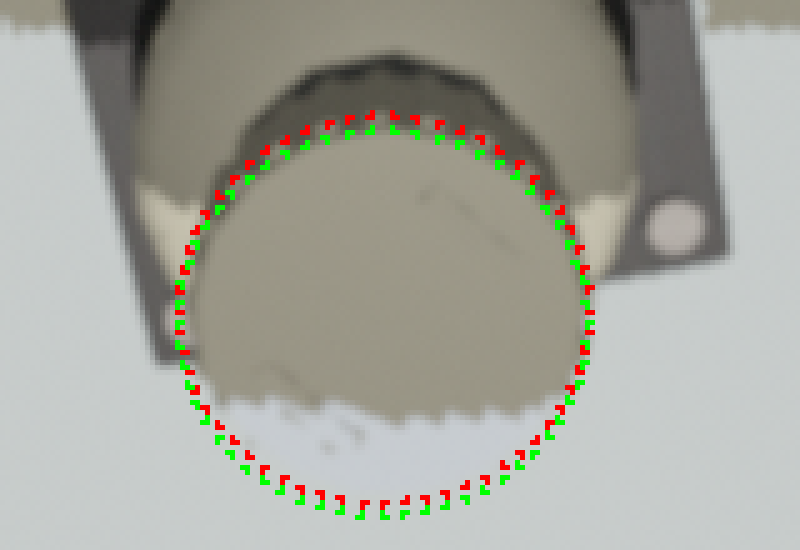

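View pics/w2c.png

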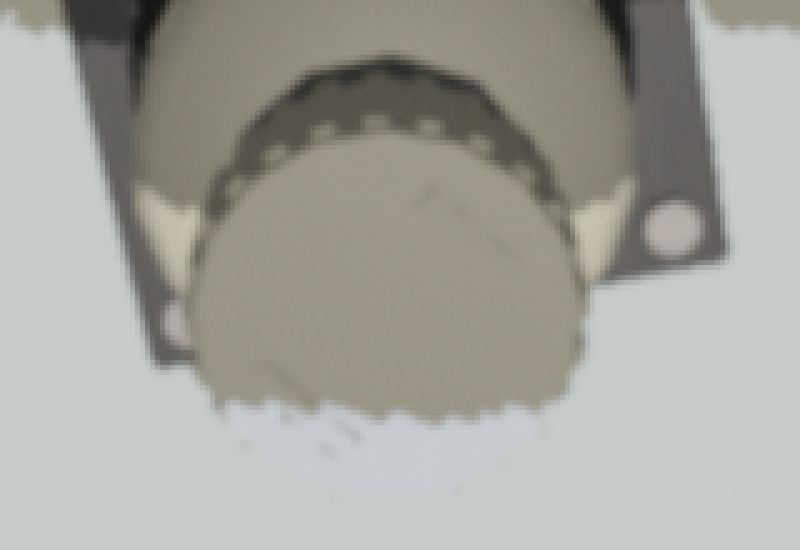

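Request:
{"op": "carry_out", "data": {
  "commands": [
    [0,0,0.02,0,0,0],
    [0,0,0.04,0,0,0],
    [0,0,0.055,0,0,0],
    [0,0,0.065,0,0,0],
    [0,0,0.075,0,0,0],
    [0,0,0.08,0,0,0],
    [0,0,0.084,0,0,0],
    [0,0,0.084,0,0,0],
    [0,0,0.084,0,0,0]
  ],
  "fingers": 95,
  "grip_force": 4
}}

```text
clock: 5.6
tool_pos: [0.5425, 0.2137, 0.1267]
eef_rot: [0.555, 0.832, 0.0, 0.0]
contact_force: [0.6, 0.1, 0.4]
opening: 0.629
```

```bash
python3 - <<'E'
from h import *
s=st()
p,q=wsnap('w4')
E
```

```text
{'clock': 5.6, 'tool_pos': [0.5425, 0.2137, 0.1267], 'eef_rot': [0.5548, 0.832, 0.0004, 0.0002], 'contact_force': [0.6292, 0.0905, 0.4463], 'moment': [-0.0203, 0.0211, 0.011], 'opening': 0.6286, 'q': [-0.4574, 0.7456, 0.0053, 1.7817, -0.0063, 0.6135, -0.0537]}
```

View pics/w4.png

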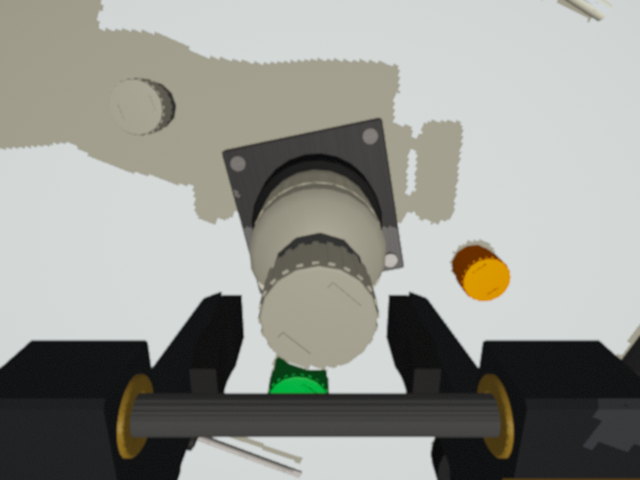

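Request:
{"op": "carry_out", "data": {
  "commands": [
    [0,0.0005,0,0,0,0],
    [0,0.0005,0,0,0,0],
    [0,0.0005,0,0,0,0],
    [0,0.0005,0,0,0,0],
    [0,0.0005,0,0,0,0]
  ],
  "fingers": 140,
  "grip_force": 4
}}

```text
clock: 6.15
tool_pos: [0.5433, 0.214, 0.1267]
eef_rot: [0.555, 0.832, 0.001, 0.0]
contact_force: [1.6, 0.3, 3.2]
opening: 0.52
```

```bash
python3 - <<'E'
from h import *
s=st(); M=R.from_quat(s['eef_rot']); print(M.inv().apply(s['contact_force']))
p,q=wsnap('w5')
E
```

```text
{'clock': 6.15, 'tool_pos': [0.5433, 0.214, 0.1267], 'eef_rot': [0.5548, 0.832, 0.0007, 0.0004], 'contact_force': [1.576, 0.3473, 3.2481], 'moment': [0.0202, -0.2447, -0.0194], 'opening': 0.5204, 'q': [-0.4573, 0.7462, 0.0054, 1.7798, -0.0063, 0.614, -0.0537]}
[-0.2848702   1.59352554 -3.2456446 ]
```

Request:
{"op": "carry_out", "data": {
  "commands": [
    [0,0.0005,0,0,0,0],
    [0,0.0005,0,0,0,0],
    [0,0.0005,0,0,0,0],
    [0,0.0005,0,0,0,0]
  ],
  "fingers": 255,
  "grip_force": 35
}}

```text
clock: 6.6
tool_pos: [0.5434, 0.2141, 0.1264]
eef_rot: [0.555, 0.832, 0.0, 0.0]
contact_force: [1.1, 0.8, 3.9]
opening: 0.496
```

```bash
cat > f.py <<'E'
from h import *
s=st(); M=R.from_quat(s['eef_rot']); print('F tool',np.round(M.inv().apply(s['contact_force']),2),'M tool',np.round(M.inv().apply(s['moment']),3), 'yaw',np.degrees(np.arctan2(M.as_matrix()[1,0],M.as_matrix()[0,0])))
E
python3 f.py
```

```text
{'clock': 6.6, 'tool_pos': [0.5434, 0.2141, 0.1264], 'eef_rot': [0.5548, 0.832, 0.0002, 0.0001], 'contact_force': [1.11, 0.7876, 3.8858], 'moment': [0.0377, -0.2466, -0.0241], 'opening': 0.4959, 'q': [-0.4573, 0.7471, 0.0054, 1.7788, -0.0063, 0.6152, -0.0536]}
F tool [ 0.3   1.33 -3.89] M tool [-0.242 -0.06   0.024] yaw 112.60848316294131
```

Request:
{"op": "carry_out", "data": {
  "commands": [
    [0,0.001,0.001,0,0,0],
    [0,0.001,0.002,0,0,0],
    [0,0.001,0.002,0,0,0],
    [0,0.001,0.002,0,0,0]
  ]
}}

```text
clock: 7.0
tool_pos: [0.5434, 0.2141, 0.1242]
eef_rot: [0.555, 0.832, -0.001, -0.0]
contact_force: [-0.8, -0.1, 5.3]
opening: 0.496
```

```bash
python3 f.py
```

```text
{'clock': 7.0, 'tool_pos': [0.5434, 0.2141, 0.1242], 'eef_rot': [0.5548, 0.832, -0.0006, -0.0004], 'contact_force': [-0.8307, -0.0952, 5.321], 'moment': [-0.1435, 0.2237, 0.0054], 'opening': 0.4956, 'q': [-0.4571, 0.7512, 0.0052, 1.778, -0.0063, 0.6138, -0.0535]}
F tool [ 0.23 -0.81 -5.32] M tool [ 0.262 -0.047 -0.005] yaw 112.60907893873146
```

Request:
{"op": "carry_out", "data": {
  "commands": [
    [0,-0.0002,0.0005,0,0,0],
    [0,-0.0002,0.001,0,0,0],
    [0,-0.0002,0.0015,0,0,0],
    [0,-0.0002,0.0015,0,0,0]
  ]
}}

```text
clock: 7.4
tool_pos: [0.5434, 0.2141, 0.1228]
eef_rot: [0.555, 0.832, -0.0, -0.0]
contact_force: [-1.4, -1.4, 6.7]
opening: 0.496
```

```bash
python3 f.py
```

```text
{'clock': 7.4, 'tool_pos': [0.5434, 0.2141, 0.1228], 'eef_rot': [0.5548, 0.832, -0.0004, -0.0003], 'contact_force': [-1.3751, -1.3686, 6.6591], 'moment': [-0.0521, 0.1462, -0.0457], 'opening': 0.4964, 'q': [-0.4571, 0.7531, 0.0051, 1.7794, -0.0063, 0.61, -0.0537]}
F tool [-0.73 -1.8  -6.66] M tool [0.155 0.008 0.046] yaw 112.60228860770417
```

Request:
{"op": "carry_out", "data": {
  "commands": [
    [0,-0.0003,0.0005,0,0,0],
    [0,-0.0003,0.001,0,0,0],
    [0,-0.0003,0.0015,0,0,0],
    [0,-0.0003,0.0015,0,0,0]
  ]
}}

```text
clock: 7.8
tool_pos: [0.5434, 0.2141, 0.1214]
eef_rot: [0.555, 0.832, -0.0, -0.0]
contact_force: [0.3, 0.3, 6.1]
opening: 0.499
```

```bash
python3 f.py
```

```text
{'clock': 7.8, 'tool_pos': [0.5434, 0.2141, 0.1214], 'eef_rot': [0.5548, 0.832, -0.0001, -0.0001], 'contact_force': [0.3259, 0.3228, 6.1438], 'moment': [-0.1045, 0.108, -0.0321], 'opening': 0.4993, 'q': [-0.4571, 0.7549, 0.0051, 1.781, -0.0062, 0.606, -0.0538]}
F tool [ 0.17  0.42 -6.14] M tool [ 0.14  -0.055  0.032] yaw 112.60856490986886
```

Request:
{"op": "carry_out", "data": {
  "commands": [
    [0,0,0.0005,0,0,0],
    [0,0,0.001,0,0,0],
    [0,0,0.0015,0,0,0],
    [0,0,0.0015,0,0,0]
  ]
}}

```text
clock: 8.2
tool_pos: [0.5435, 0.2141, 0.1205]
eef_rot: [0.555, 0.832, -0.0, -0.0]
contact_force: [-1.2, -0.7, 10.9]
opening: 0.499
```

```bash
python3 f.py
```

```text
{'clock': 8.2, 'tool_pos': [0.5435, 0.2141, 0.1205], 'eef_rot': [0.5548, 0.832, -0.0, -0.0], 'contact_force': [-1.191, -0.7264, 10.8997], 'moment': [-0.1308, 0.4145, 0.0268], 'opening': 0.4988, 'q': [-0.4571, 0.7562, 0.005, 1.7818, -0.0062, 0.6037, -0.0537]}
F tool [ -0.21  -1.38 -10.9 ] M tool [ 0.433  0.039 -0.027] yaw 112.60956357640929
```

Request:
{"op": "carry_out", "data": {
  "commands": [
    [0,0.0,0.0002,0,0,0],
    [0,0.0,0.0004,0,0,0],
    [0,0.0,0.0004,0,0,0]
  ]
}}

```text
clock: 8.5
tool_pos: [0.5435, 0.2141, 0.1204]
eef_rot: [0.555, 0.832, 0.0, -0.0]
contact_force: [-0.9, -0.3, 13.0]
opening: 0.498
```

```bash
python3 f.py
```

```text
{'clock': 8.5, 'tool_pos': [0.5435, 0.2141, 0.1204], 'eef_rot': [0.5548, 0.832, 0.0001, -0.0], 'contact_force': [-0.9452, -0.2558, 12.9596], 'moment': [-0.2381, 0.5355, 0.0571], 'opening': 0.4982, 'q': [-0.457, 0.7563, 0.005, 1.782, -0.0062, 0.6032, -0.0537]}
F tool [  0.13  -0.97 -12.96] M tool [ 0.586 -0.014 -0.057] yaw 112.60917330504176
```

Request:
{"op": "carry_out", "data": {
  "commands": [
    [0,0,0,0,0,-2],
    [0,0,0,0,0,-4],
    [0,0,0,0,0,-6],
    [0,0,0,0,0,-8],
    [0,0,0,0,0,-10],
    [0,0,0,0,0,-10]
  ]
}}

```text
clock: 9.1
tool_pos: [0.5435, 0.2141, 0.1197]
eef_rot: [0.48, 0.877, -0.0, -0.0]
contact_force: [-0.3, -0.5, 7.5]
opening: 0.501
```

```bash
python3 f.py
```

```text
{'clock': 9.1, 'tool_pos': [0.5435, 0.2141, 0.1197], 'eef_rot': [0.4798, 0.8774, -0.0, -0.0001], 'contact_force': [-0.2756, -0.5471, 7.5068], 'moment': [-0.1642, 0.1714, -0.0222], 'opening': 0.5006, 'q': [-0.4285, 0.7568, -0.0441, 1.7807, 0.0529, 0.6054, 0.0658]}
F tool [-0.31 -0.53 -7.51] M tool [ 0.233 -0.046  0.022] yaw 122.65089308510905
```

It was crest on crest: the shell is dropping in and the force fell to 7.5 N, so I'll press further.

Request:
{"op": "carry_out", "data": {
  "commands": [
    [0,0,0.0004,0,0,0],
    [0,0,0.0008,0,0,0],
    [0,0,0.0012,0,0,0],
    [0,0,0.0012,0,0,0]
  ]
}}

```text
clock: 9.5
tool_pos: [0.5435, 0.2141, 0.1185]
eef_rot: [0.48, 0.877, -0.0, -0.0]
contact_force: [-0.1, 0.7, 7.7]
opening: 0.5
```

```bash
python3 f.py
```

```text
{'clock': 9.5, 'tool_pos': [0.5435, 0.2141, 0.1185], 'eef_rot': [0.4801, 0.8772, -0.0001, -0.0001], 'contact_force': [-0.1304, 0.6632, 7.655], 'moment': [-0.1218, 0.1572, 0.066], 'opening': 0.4998, 'q': [-0.429, 0.7586, -0.0435, 1.7815, 0.0528, 0.6028, 0.0651]}
F tool [ 0.63  0.25 -7.65] M tool [ 0.198 -0.018 -0.066] yaw 122.61027518294907
```

Request:
{"op": "carry_out", "data": {
  "commands": [
    [0,0,0.0004,0,0,0],
    [0,0,0.0008,0,0,0],
    [0,0,0.0012,0,0,0],
    [0,0,0.0012,0,0,0]
  ]
}}

```text
clock: 9.9
tool_pos: [0.5435, 0.2141, 0.1179]
eef_rot: [0.48, 0.877, 0.0, 0.0]
contact_force: [-1.7, -0.0, 11.7]
opening: 0.496
```

```bash
python3 f.py
```

```text
{'clock': 9.9, 'tool_pos': [0.5435, 0.2141, 0.1179], 'eef_rot': [0.4801, 0.8772, 0.0, 0.0], 'contact_force': [-1.6595, -0.0216, 11.6862], 'moment': [-0.1832, 0.5035, 0.0339], 'opening': 0.4963, 'q': [-0.429, 0.7594, -0.0434, 1.782, 0.0529, 0.6013, 0.065]}
F tool [  0.88  -1.41 -11.69] M tool [ 0.523  0.117 -0.034] yaw 122.61096048881129
```

Request:
{"op": "carry_out", "data": {
  "commands": [
    [0,0,0.0002,0,0,0],
    [0,0,0.0004,0,0,-1],
    [0,0,0.0004,0,0,-3],
    [0,0,0.0004,0,0,-5],
    [0,0,0.0004,0,0,-7],
    [0,0,0.0004,0,0,-9],
    [0,0,0.0004,0,0,-10],
    [0,0,0.0004,0,0,-10]
  ]
}}

```text
clock: 10.7
tool_pos: [0.5439, 0.2144, 0.1179]
eef_rot: [0.402, 0.916, 0.001, 0.0]
contact_force: [-1.6, -0.2, 13.8]
opening: 0.496
```

```bash
python3 f.py
```

```text
{'clock': 10.7, 'tool_pos': [0.5439, 0.2144, 0.1179], 'eef_rot': [0.4018, 0.9157, 0.0005, 0.0003], 'contact_force': [-1.5638, -0.2281, 13.8402], 'moment': [-0.2124, 0.4149, 0.0049], 'opening': 0.4955, 'q': [-0.4007, 0.7598, -0.0922, 1.7802, 0.1115, 0.6054, 0.1844]}
F tool [  0.89  -1.29 -13.84] M tool [ 0.449  0.125 -0.005] yaw 132.6164983945412
```

Request:
{"op": "carry_out", "data": {
  "commands": [
    [0,0,0,0,0,-2],
    [0,0,0,0,0,-4],
    [0,0,0,0,0,-6],
    [0,0,0,0,0,-8],
    [0,0,0,0,0,-10],
    [0,0,0,0,0,-12]
  ]
}}

```text
clock: 11.3
tool_pos: [0.5442, 0.2147, 0.1179]
eef_rot: [0.303, 0.953, 0.001, 0.001]
contact_force: [-1.0, 0.6, 13.6]
opening: 0.502
```

```bash
python3 f.py
```

```text
{'clock': 11.3, 'tool_pos': [0.5442, 0.2147, 0.1179], 'eef_rot': [0.3034, 0.9529, 0.0008, 0.0007], 'contact_force': [-0.9771, 0.625, 13.6111], 'moment': [-0.1629, 0.215, -0.0861], 'opening': 0.5018, 'q': [-0.367, 0.7615, -0.1509, 1.7779, 0.1809, 0.6136, 0.3295]}
F tool [  1.15  -0.03 -13.61] M tool [0.257 0.081 0.086] yaw 144.67975547091666
```

Request:
{"op": "carry_out", "data": {
  "commands": [
    [0,0,0,0,0,-2],
    [0,0,0,0,0,-4],
    [0,0,0,0,0,-6],
    [0,0,0,0,0,-8],
    [0,0,0,0,0,-10],
    [0,0,0,0,0,-12]
  ]
}}

```text
clock: 11.9
tool_pos: [0.5443, 0.2149, 0.1179]
eef_rot: [0.202, 0.979, 0.001, 0.001]
contact_force: [-1.7, -0.1, 12.2]
opening: 0.498
```

```bash
python3 f.py; python3 - <<'E'
from h import *
wsnap('w6')
a=cv2.imread('pics/w5.png')[200:430,170:470];b=cv2.imread('pics/w6.png')[200:430,170:470]
cv2.imwrite('pics/w56.png',np.hstack([a,b]))
E
```

```text
{'clock': 11.9, 'tool_pos': [0.5443, 0.2149, 0.1179], 'eef_rot': [0.202, 0.9794, 0.0008, 0.0008], 'contact_force': [-1.6823, -0.1306, 12.1816], 'moment': [-0.0423, 0.2055, -0.0547], 'opening': 0.4979, 'q': [-0.3332, 0.7646, -0.2096, 1.7759, 0.2485, 0.6246, 0.4757]}
F tool [  1.48  -0.76 -12.18] M tool [0.12  0.172 0.055] yaw 156.6887165735417
```

View pics/w56.png

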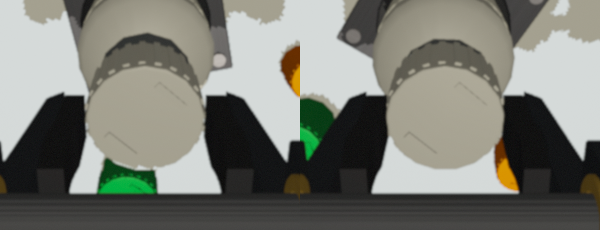

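Request:
{"op": "carry_out", "data": {
  "commands": [
    [0,0,0.0003,0,0,-2],
    [0,0,0.0003,0,0,-4],
    [0,0,0.0003,0,0,-6],
    [0,0,0.0003,0,0,-8],
    [0,0,0.0003,0,0,-10],
    [0,0,0.0003,0,0,-12]
  ]
}}

```text
clock: 12.55
tool_pos: [0.5445, 0.215, 0.1179]
eef_rot: [0.099, 0.995, 0.001, 0.001]
contact_force: [-0.1, 0.3, 14.4]
opening: 0.501
```

```bash
python3 f.py
```

```text
{'clock': 12.55, 'tool_pos': [0.5445, 0.215, 0.1179], 'eef_rot': [0.0986, 0.9951, 0.0008, 0.0011], 'contact_force': [-0.0912, 0.3451, 14.3564], 'moment': [-0.054, 0.227, -0.0849], 'opening': 0.5012, 'q': [-0.2996, 0.7691, -0.2681, 1.7739, 0.3144, 0.6378, 0.6237]}
F tool [  0.13   0.35 -14.36] M tool [0.098 0.212 0.085] yaw 168.6831884321
```

Request:
{"op": "carry_out", "data": {
  "commands": [
    [0,0,0,0,0,-2],
    [0,0,0,0,0,-4],
    [0,0,0,0,0,-6],
    [0,0,0,0,0,-8],
    [0,0,0,0,0,-10],
    [0,0,0,0,0,-12]
  ]
}}

```text
clock: 13.15
tool_pos: [0.5444, 0.215, 0.1179]
eef_rot: [-0.006, 1.0, 0.001, 0.001]
contact_force: [-0.2, -0.1, 12.9]
opening: 0.502
```

```bash
python3 f.py
```

```text
{'clock': 13.15, 'tool_pos': [0.5444, 0.215, 0.1179], 'eef_rot': [-0.006, 1.0, 0.0007, 0.0012], 'contact_force': [-0.1909, -0.1167, 12.8851], 'moment': [-0.011, 0.2636, -0.0959], 'opening': 0.5015, 'q': [-0.2663, 0.7749, -0.3268, 1.7721, 0.378, 0.654, 0.7742]}
F tool [  0.16  -0.1  -12.89] M tool [0.008 0.264 0.096] yaw -179.31302756699898
```

Request:
{"op": "carry_out", "data": {
  "commands": [
    [0,0,0,0,0,-2],
    [0,0,0,0,0,-4],
    [0,0,0,0,0,-6],
    [0,0,0,0,0,-8],
    [0,0,0,0,0,-10],
    [0,0,0,0,0,-12],
    [0,0,0,0,0,-14],
    [0,0,0,0,0,-16],
    [0,0,0,0,0,-18],
    [0,0,0,0,0,-20]
  ]
}}

```text
clock: 14.15
tool_pos: [0.5445, 0.2151, 0.1179]
eef_rot: [-0.18, 0.984, 0.001, 0.001]
contact_force: [-0.2, -0.5, 13.8]
opening: 0.503
```

```bash
python3 f.py
```

```text
{'clock': 14.15, 'tool_pos': [0.5445, 0.2151, 0.1179], 'eef_rot': [-0.1796, 0.9837, 0.0005, 0.0013], 'contact_force': [-0.1854, -0.4517, 13.7672], 'moment': [-0.0971, 0.1195, -0.0469], 'opening': 0.5034, 'q': [-0.2116, 0.7876, -0.4244, 1.769, 0.4786, 0.6859, 1.0308]}
F tool [  0.29  -0.35 -13.77] M tool [0.049 0.146 0.047] yaw -159.3108857789893
```

Request:
{"op": "carry_out", "data": {
  "commands": [
    [0,0,-0.001,0,0,0],
    [0,0,-0.002,0,0,0],
    [0,0,-0.003,0,0,0],
    [0,0,-0.004,0,0,0],
    [0,0,-0.005,0,0,0],
    [0,0,-0.006,0,0,0],
    [0,0,-0.007,0,0,0],
    [0,0,-0.008,0,0,0],
    [0,0,-0.0095,0,0,0],
    [0,0,-0.0095,0,0,0]
  ]
}}

```text
clock: 15.15
tool_pos: [0.5442, 0.2149, 0.1262]
eef_rot: [-0.179, 0.984, 0.001, 0.001]
contact_force: [3.3, 0.8, 4.4]
opening: 0.501
```

```bash
python3 f.py
```

```text
{'clock': 15.15, 'tool_pos': [0.5442, 0.2149, 0.1262], 'eef_rot': [-0.179, 0.9839, 0.0006, 0.0008], 'contact_force': [3.2605, 0.8322, 4.3651], 'moment': [0.368, -0.3459, 0.007], 'opening': 0.5009, 'q': [-0.2069, 0.7763, -0.4319, 1.763, 0.4692, 0.7041, 1.038]}
F tool [-3.35 -0.37 -4.36] M tool [-0.223 -0.453 -0.007] yaw -159.3781864502298
```

Request:
{"op": "carry_out", "data": {
  "commands": [
    [-0.0003,0,-0.0005,0,0,0],
    [-0.0006,0,-0.001,0,0,0],
    [-0.0006,0,-0.0015,0,0,0],
    [-0.0006,0,-0.002,0,0,0],
    [-0.0006,0,-0.0025,0,0,0],
    [-0.0006,0,-0.0025,0,0,0]
  ]
}}

```text
clock: 15.75
tool_pos: [0.5433, 0.2135, 0.1277]
eef_rot: [-0.179, 0.984, -0.001, -0.001]
contact_force: [-1.2, -0.1, 0.3]
opening: 0.5
```

```bash
python3 f.py
```

```text
{'clock': 15.75, 'tool_pos': [0.5433, 0.2135, 0.1277], 'eef_rot': [-0.1788, 0.9839, -0.0006, -0.0011], 'contact_force': [-1.2083, -0.113, 0.3098], 'moment': [0.0666, -0.0177, 0.032], 'opening': 0.5001, 'q': [-0.2054, 0.7743, -0.4331, 1.7616, 0.4665, 0.7119, 1.0408]}
F tool [ 1.17  0.32 -0.31] M tool [-0.056 -0.04  -0.032] yaw -159.39940615083023
```

Request:
{"op": "carry_out", "data": {
  "commands": [
    [0,0,-0.0005,0,0,0],
    [0,0,-0.001,0,0,0],
    [0,0,-0.0015,0,0,0],
    [0,0,-0.0015,0,0,0]
  ]
}}

```text
clock: 16.15
tool_pos: [0.5441, 0.2142, 0.1298]
eef_rot: [-0.179, 0.984, -0.0, -0.0]
contact_force: [1.2, 1.1, -0.5]
opening: 0.497
```

```bash
python3 f.py
```

```text
{'clock': 16.15, 'tool_pos': [0.5441, 0.2142, 0.1298], 'eef_rot': [-0.1788, 0.9839, -0.0001, -0.0001], 'contact_force': [1.2258, 1.1349, -0.5416], 'moment': [0.0863, 0.0128, 0.0029], 'opening': 0.4969, 'q': [-0.2047, 0.7718, -0.4349, 1.7593, 0.4651, 0.7145, 1.042]}
F tool [-1.55  0.63  0.54] M tool [-0.085 -0.018 -0.003] yaw -159.39456586769424
```

Request:
{"op": "carry_out", "data": {
  "commands": [
    [0,0,-0.001,0,0,0],
    [0,0,-0.002,0,0,0],
    [0,0,-0.003,0,0,0],
    [0,0,-0.004,0,0,0],
    [0,0,-0.005,0,0,0],
    [0,0,-0.005,0,0,0]
  ]
}}

```text
clock: 16.75
tool_pos: [0.5443, 0.2144, 0.135]
eef_rot: [-0.179, 0.984, 0.0, 0.0]
contact_force: [-0.1, -0.6, -1.0]
opening: 0.502
```

```bash
python3 f.py
```

```text
{'clock': 16.75, 'tool_pos': [0.5443, 0.2144, 0.135], 'eef_rot': [-0.1789, 0.9839, 0.0001, 0.0002], 'contact_force': [-0.0895, -0.5905, -1.0423], 'moment': [0.0276, 0.0572, 0.0339], 'opening': 0.5022, 'q': [-0.2021, 0.7648, -0.4393, 1.7552, 0.4601, 0.7249, 1.0463]}
F tool [ 0.29 -0.52  1.04] M tool [-0.046  0.044 -0.034] yaw -159.39436695004804
```

Only the cap's weight pulls on the tool, so it is free. I keep lifting.

Request:
{"op": "carry_out", "data": {
  "commands": [
    [0,0,-0.004,0,0,0],
    [0,0,-0.008,0,0,0],
    [0,0,-0.012,0,0,0],
    [0,0,-0.016,0,0,0],
    [0,0,-0.02,0,0,0],
    [0,0,-0.024,0,0,0],
    [0,0,-0.028,0,0,0],
    [0,0,-0.038,0,0,0],
    [0,0,-0.05,0,0,0],
    [0,0,-0.06,0,0,0],
    [0,0,-0.06,0,0,0]
  ]
}}

```text
clock: 17.85
tool_pos: [0.5453, 0.2151, 0.1969]
eef_rot: [-0.179, 0.984, 0.001, 0.002]
contact_force: [0.1, -0.2, 0.4]
opening: 0.498
```

```bash
python3 f.py; python3 - <<'E'
from h import *
wsnap('w7'); p=snap('side','side1'); 
a=cv2.imread('pics/w7.png');b=cv2.resize(p['img'][180:400,200:440],None,fx=2,fy=2)
cv2.imwrite('pics/w7s.png',np.hstack([cv2.resize(a,(400,300)),cv2.resize(b,(327,300))]))
for l in ['tray_spot','tray']:
    for d in r.spot_point(p,l)[:3]: print(l,np.round(d['xyz'],4),round(d['p'],2),np.round(proj(p,d['xyz'])))
p=snap('top','top1')
for l in ['tray_spot','tray']:
    for d in r.spot_point(p,l)[:3]: print(l,np.round(d['xyz'],4),round(d['p'],2),np.round(proj(p,d['xyz'])))
E
```

```text
{'clock': 17.85, 'tool_pos': [0.5453, 0.2151, 0.1969], 'eef_rot': [-0.1788, 0.9839, 0.0006, 0.0018], 'contact_force': [0.0538, -0.2294, 0.4006], 'moment': [0.0891, -0.0289, 0.0221], 'opening': 0.4984, 'q': [-0.1749, 0.6859, -0.4849, 1.6984, 0.4027, 0.8539, 1.0966]}
F tool [ 0.03 -0.23 -0.4 ] M tool [-0.073 -0.058 -0.022] yaw -159.39854670098103
tray [ 0.5828 -0.1828 -0.0021] 0.59 [326. 224.]
tray [ 0.3572  0.4643 -0.0019] 0.58 [386. 451.]
tray [ 0.5374 -0.4479  0.0028] 0.57 [352. 170.]
tray_spot [ 0.6109 -0.2248  0.002 ] 0.62 [405. 230.]
tray [ 0.5797 -0.1843  0.0032] 0.96 [391. 241.]
tray [ 0.5246  0.0008 -0.0028] 0.42 [328. 261.]
```

View pics/w7s.png

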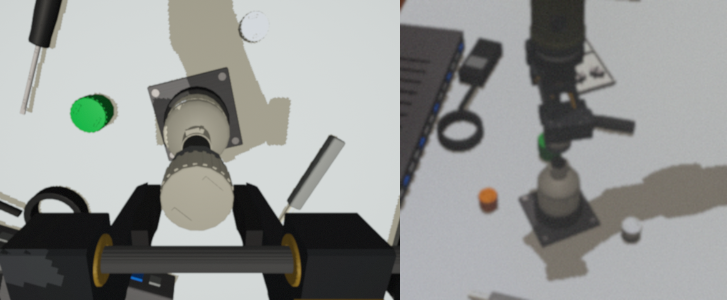

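```bash
python3 - <<'E'
from h import *
s=r.get_state(); M=R.from_quat(s['eef_rot'])
p=r.snapshot('top')
print([np.round(pix(p,*u,0.012),4).tolist() for u in [(411,207.3),(430,235.7),(382,228.7),(399,254.7),(405.5,231.6)]])
print(s['tool_pos'],M.inv().apply(np.array([0.609,-0.227,0.20])-s['tool_pos']))
E
```

```text
[[0.6773, -0.2432, 0.012], [0.5936, -0.2955, 0.012], [0.6155, -0.1576, 0.012], [0.5395, -0.2047, 0.012], [0.6063, -0.2252, 0.012]]
[0.54390948 0.21422209 0.19437898] [ 0.09443439 -0.43588623 -0.00553536]
```

Request:
{"op": "carry_out", "data": {
  "commands": [
    [0.004,-0.018,-0.005,0,0,0],
    [0.011,-0.05,-0.01,0,0,0],
    [0.02,-0.09,-0.01,0,0,0],
    [0.029,-0.13,-0.01,0,0,0],
    [0.038,-0.17,-0.01,0,0,0],
    [0.047,-0.21,-0.01,0,0,0],
    [0.056,-0.25,-0.01,0,0,0],
    [0.064,-0.29,-0.01,0,0,0],
    [0.073,-0.33,-0.01,0,0,0],
    [0.082,-0.37,-0.01,0,0,0],
    [0.09,-0.41,-0.01,0,0,0],
    [0.096,-0.434,-0.01,0,0,0]
  ]
}}

```text
clock: 19.45
tool_pos: [0.6066, -0.2304, 0.2041]
eef_rot: [-0.177, 0.984, -0.001, -0.001]
contact_force: [-0.3, 0.5, -1.7]
opening: 0.499
```

Request:
{"op": "carry_out", "data": {
  "commands": [
    [0,0,0,0,0,0],
    [0,0,0,0,0,0],
    [0,0,0.02,0,0,0],
    [0,0,0.04,0,0,0],
    [0,0,0.06,0,0,0],
    [0,0,0.08,0,0,0],
    [0,0,0.1,0,0,0],
    [0,0,0.1,0,0,0],
    [0,0,0.1,0,0,0],
    [0,0,0.1,0,0,0]
  ]
}}

```text
clock: 20.45
tool_pos: [0.6082, -0.2247, 0.1062]
eef_rot: [-0.18, 0.984, -0.0, 0.001]
contact_force: [-0.2, 0.4, -0.0]
opening: 0.5
```

```bash
python3 f.py; python3 - <<'E'
from h import *
wsnap('w8'); p=snap('top','top2')
cv2.imwrite('pics/top2c.png',cv2.resize(p['img'][180:300,320:480],None,fx=4,fy=4))
E
```

```text
{'clock': 20.45, 'tool_pos': [0.6082, -0.2247, 0.1062], 'eef_rot': [-0.1795, 0.9838, -0.0001, 0.0011], 'contact_force': [-0.1724, 0.3839, -0.0324], 'moment': [-0.0302, 0.0279, -0.005], 'opening': 0.4999, 'q': [0.5323, 0.8817, -0.4749, 1.5725, 0.5077, 0.8106, 1.7829]}
F tool [0.03 0.42 0.03] M tool [0.018 0.037 0.005] yaw -159.3173189896673
```

View pics/w8.png

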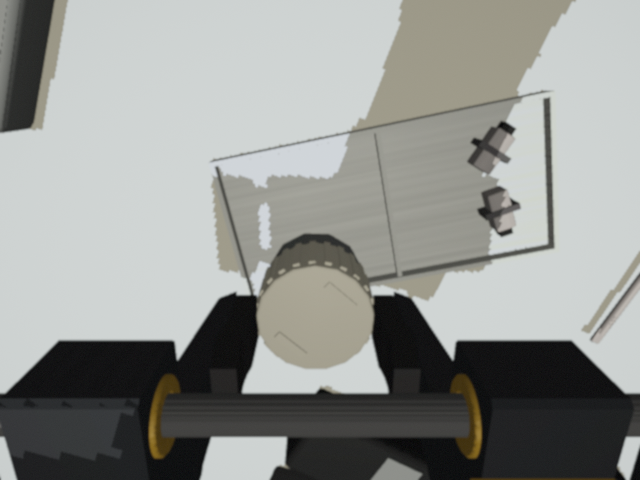

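View pics/top2c.png

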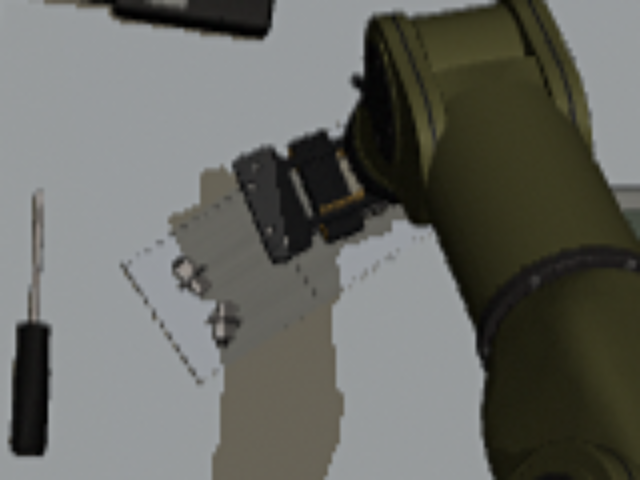

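```bash
python3 - <<'E'
from h import *
p,q=wsnap('w9')
a=np.array([pix(q,*u,0.012) for u in [(217,165),(253,296),(376,133),(399,275)]]); print(np.round(a,4),a.mean(0))
E
```

```text
[[ 0.5934 -0.2961  0.012 ]
 [ 0.6715 -0.2472  0.012 ]
 [ 0.5407 -0.2114  0.012 ]
 [ 0.6216 -0.1597  0.012 ]] [ 0.60681134 -0.22860064  0.012     ]
```

Request:
{"op": "carry_out", "data": {
  "commands": [
    [0,0,0.015,0,0,0],
    [0,0,0.03,0,0,0],
    [0,0,0.045,0,0,0],
    [0,0,0.06,0,0,0],
    [0,0,0.072,0,0,0],
    [0,0,0.08,0,0,0],
    [0,0,0.084,0,0,0],
    [0,0,0.086,0,0,0],
    [0,0,0.086,0,0,0]
  ]
}}

```text
clock: 21.5
tool_pos: [0.6073, -0.2257, 0.0189]
eef_rot: [-0.179, 0.984, -0.0, 0.0]
contact_force: [0.3, -0.8, -1.0]
opening: 0.496
```

```bash
python3 f.py
```

```text
{'clock': 21.5, 'tool_pos': [0.6073, -0.2257, 0.0189], 'eef_rot': [-0.1788, 0.9839, -0.0, 0.0002], 'contact_force': [0.3427, -0.7642, -1.0424], 'moment': [0.0706, -0.0034, -0.0145], 'opening': 0.4957, 'q': [0.5013, 0.9979, -0.4107, 1.6049, 0.5771, 0.662, 1.7256]}
F tool [-0.05 -0.84  1.04] M tool [-0.065 -0.028  0.015] yaw -159.3952732186122
```

Within 3 mm of the centre. Next I lower gently until contact is felt, expected at a TCP height of about 0.014.

Request:
{"op": "carry_out", "data": {
  "commands": [
    [0,0,0.001,0,0,0],
    [0,0,0.002,0,0,0],
    [0,0,0.003,0,0,0],
    [0,0,0.0035,0,0,0],
    [0,0,0.0035,0,0,0]
  ]
}}

```text
clock: 22.0
tool_pos: [0.607, -0.2256, 0.0153]
eef_rot: [-0.179, 0.984, 0.0, -0.0]
contact_force: [0.0, 0.4, -1.2]
opening: 0.497
```

```bash
python3 f.py
```

```text
{'clock': 22.0, 'tool_pos': [0.607, -0.2256, 0.0153], 'eef_rot': [-0.1789, 0.9839, 0.0, -0.0], 'contact_force': [0.0245, 0.3629, -1.1638], 'moment': [0.0811, -0.0279, 0.0419], 'opening': 0.4972, 'q': [0.4999, 1.003, -0.4079, 1.6057, 0.5799, 0.6564, 1.7234]}
F tool [-0.15  0.33  1.16] M tool [-0.066 -0.055 -0.042] yaw -159.38894005092428
```

Request:
{"op": "carry_out", "data": {
  "commands": [
    [0,0,0.0005,0,0,0],
    [0,0,0.001,0,0,0],
    [0,0,0.0015,0,0,0],
    [0,0,0.0015,0,0,0],
    [0,0,0.0015,0,0,0]
  ]
}}

```text
clock: 22.5
tool_pos: [0.6072, -0.2256, 0.0139]
eef_rot: [-0.179, 0.984, 0.0, 0.0]
contact_force: [-0.7, 0.4, 1.4]
opening: 0.497
```

```bash
python3 f.py
```

```text
{'clock': 22.5, 'tool_pos': [0.6072, -0.2256, 0.0139], 'eef_rot': [-0.1789, 0.9839, 0.0, 0.0001], 'contact_force': [-0.711, 0.3604, 1.3756], 'moment': [0.1271, 0.0687, 0.0153], 'opening': 0.4967, 'q': [0.4992, 1.005, -0.4068, 1.6057, 0.5809, 0.654, 1.7225]}
F tool [ 0.54  0.59 -1.38] M tool [-0.143  0.02  -0.015] yaw -159.38996180087295
```

Request:
{"op": "carry_out", "data": {
  "commands": [
    [0,0,0.0003,0,0,0],
    [0,0,0.0005,0,0,0],
    [0,0,0.0005,0,0,0]
  ],
  "grip_force": 5
}}

```text
clock: 22.8
tool_pos: [0.6073, -0.2256, 0.0136]
eef_rot: [-0.179, 0.984, -0.0, 0.0]
contact_force: [0.2, -0.8, 2.7]
opening: 0.513
```

Request:
{"op": "carry_out", "data": {
  "commands": [
    [0,0,0,0,0,0],
    [0,0,0,0,0,0],
    [0,0,0,0,0,0],
    [0,0,0,0,0,0],
    [0,0,0,0,0,0]
  ],
  "fingers": 90
}}

```text
clock: 23.3
tool_pos: [0.6071, -0.2257, 0.0132]
eef_rot: [-0.179, 0.984, 0.0, -0.0]
contact_force: [0.5, -0.5, -0.5]
opening: 0.644
```

```bash
python3 f.py;python3 - <<'E'
from h import *
wsnap('w10')
E
```

```text
{'clock': 23.3, 'tool_pos': [0.6071, -0.2257, 0.0132], 'eef_rot': [-0.1789, 0.9839, 0.0, -0.0], 'contact_force': [0.4677, -0.4568, -0.5091], 'moment': [0.0389, 0.0069, -0.0182], 'opening': 0.6439, 'q': [0.4991, 1.0059, -0.4063, 1.6058, 0.5814, 0.6531, 1.7222]}
F tool [-0.28 -0.59  0.51] M tool [-0.039 -0.007  0.018] yaw -159.3915031963454
```

View pics/w10.png

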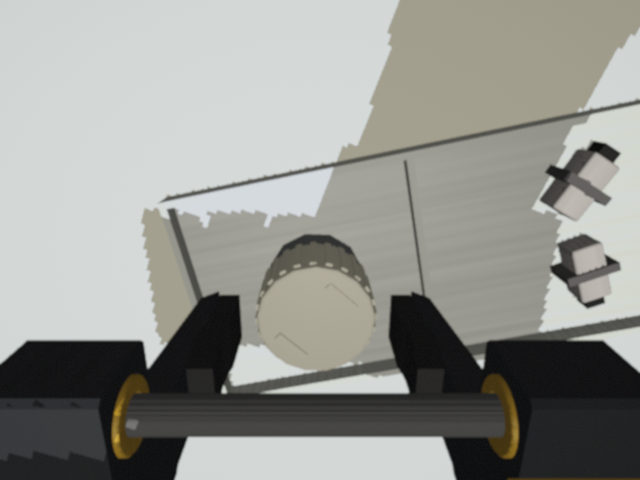

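The picture shows the cap upright in the empty compartment, with both fingers clear of it. I retract straight up.

Request:
{"op": "carry_out", "data": {
  "commands": [
    [0,0,-0.005,0,0,0],
    [0,0,-0.015,0,0,0],
    [0,0,-0.03,0,0,0],
    [0,0,-0.05,0,0,0],
    [0,0,-0.08,0,0,0],
    [0,0,-0.11,0,0,0],
    [0,0,-0.15,0,0,0],
    [0,0,-0.18,0,0,0],
    [0,0,-0.2,0,0,0],
    [0,0,-0.2,0,0,0],
    [0,0,-0.2,0,0,0],
    [0,0,-0.2,0,0,0]
  ]
}}

```text
clock: 24.55
tool_pos: [0.6061, -0.2256, 0.2122]
eef_rot: [-0.179, 0.984, 0.0, -0.001]
contact_force: [-0.0, 0.6, 0.8]
opening: 0.644
```

```bash
python3 f.py;python3 - <<'E'
from h import *
p,q=wsnap('w11'); s=snap('side','side2')
a=cv2.resize(p['img'],(400,300)); b=cv2.resize(s['img'],(400,300)); cv2.imwrite('pics/fin.png',np.hstack([a,b]))
for l in ['cap','cap_top','tray_spot']:
  for pp,qq in ((p,q),(s,s)):
    for d in r.spot_point(pp,l)[:4]: print(l,np.round(d['xyz'],4),round(d['p'],2),np.round(proj(qq,d['xyz'])))
E
```

```text
{'clock': 24.55, 'tool_pos': [0.6061, -0.2256, 0.2122], 'eef_rot': [-0.179, 0.9839, 0.0004, -0.001], 'contact_force': [-0.0318, 0.6438, 0.805], 'moment': [0.1038, 0.0051, -0.014], 'opening': 0.644, 'q': [0.5624, 0.7598, -0.5342, 1.4811, 0.4242, 1.0197, 1.8549]}
F tool [-0.2   0.61 -0.8 ] M tool [-0.099 -0.032  0.014] yaw -159.37861825280484
cap [0.5823 0.0856 0.0025] 0.89 [624. 275.]
cap [ 0.6074 -0.2274  0.0073] 0.61 [312. 188.]
cap [0.5823 0.0882 0.0017] 0.84 [309. 293.]
cap [ 0.6697  0.22   -0.0011] 0.79 [264. 330.]
cap [0.4136 0.2392 0.0024] 0.68 [369. 352.]
cap [ 0.6045 -0.2268  0.0056] 0.66 [321. 211.]
cap_top [ 0.6049 -0.2245  0.0416] 0.96 [317. 196.]
cap_top [ 0.5596 -0.12    0.0041] 0.72 [443. 180.]
cap_top [ 0.6082 -0.2255  0.0313] 0.3 [314. 196.]
cap_top [ 0.5254 -0.139   0.0024] 0.75 [343. 235.]
cap_top [0.417  0.2374 0.0313] 0.67 [368. 344.]
cap_top [0.5869 0.0857 0.0407] 0.63 [308. 282.]
cap_top [ 0.6092 -0.2226  0.0484] 0.49 [319. 201.]
tray_spot [ 0.6071 -0.2282  0.0037] 0.94 [320. 211.]
```

View pics/fin.png

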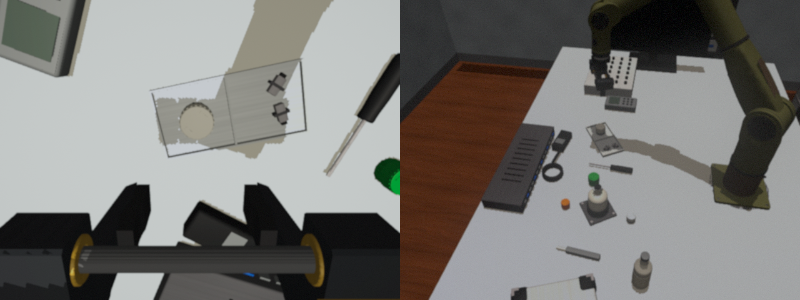

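The cap stands upright in the middle of the empty compartment, measured about 3 mm from its centre. The bottle is open and nothing else has moved, so I hand in.

```bash
python3 -c "
from h import *
print(r.finish_job()); st()"
```

```text
the job is handed in; nothing more can be done
None
the job is handed in; nothing more can be done
```

The bottle is open and its cap stands upright in the tray's empty compartment. I handed the job in at about 24.7 s; the interface gave no verdict.

- **Opening:** I gripped the cap and pressed it down. The hidden teeth first met crest on crest, and the shell dropped in after a 10° turn. I then turned it about 78° anticlockwise at 12–14.5 N; the highest force read between moves was 14.4 N. It lifted off with only its own weight pulling on the gripper.
- **Placing:** I set the cap down with about 3 N of contact, opened the fingers and moved the arm straight up, about 0.2 m clear.
- **Last checks:** The pictures show the cap upright and alone in the empty compartment. The networks put it 3 mm or less from the centre (the tolerance is ±28 mm). In the pictures, the adapters and the other things appear unmoved.
- **Disagreements:**
  - The turning torque read about 0.05–0.1 N m instead of the expected 0.2. The marks on the cap did not slip in the fingers, it stayed at the same depth while turning, and it came off freely, so I take it that it was unlocked.
  - The networks put the cap's base 3–4 mm above the tray floor and its top between 31 and 48 mm. That is about their stated accuracy for the base but more than it for the top. For the height I relied on the contact felt at the expected level.

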